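# Pack the wide gap and hold the inlay tile flush

## Task

In the pressing jig, lay the short sawn wooden block (the off-cut lying to the right of the jig) down flat in the gap beside the blue tile that is wide enough for it, about midway along the tile, and let go of it; do not try it against the thick rail on the other side, where the gap is too narrow. Then press the sprung tile down with the fingers until it is flush with the rails, and finish while still holding it pressed, with the block still in its gap. Leave the pen blank, the wax tin and the small gouge where they are.

Things in the scene. Friction and masses are not known exactly. Their poses are not given: they have to be found in the camera images.
- jig: Fixed plywood board, 120 (x) x 224 (y) x 10 mm, turned up to 0.35 rad. Origin: centre of its underside, on the table (z = 0). Tile over its centre; dark stop rails at its y = +80 and -80 mm, one thin, one thick, either way round. The gaps between tile and rails run along jig x, open above and at both ends; their floor is the board top, 10 mm above the table.
- rail_thin: The thin dark wooden rail, fixed on the jig: 100 mm (its x) x 22 mm (its y) x 9 mm high, top 19 mm above the table. Origin: centre of its underside, 10 mm above the table, 80 mm from the jig's centre. The gap between it and the tile is 34 mm wide, its middle 52 mm from the jig's centre towards this rail: the block goes there.
- rail_thick: The thick dark wooden rail, fixed on the jig: 100 (its x) x 44 (its y) x 9 mm high, top 19 mm above the table. Origin: centre of its underside, 10 mm above the table, 80 mm from the jig's centre. The gap between it and the tile is only 23 mm wide: the block does not fit.
- tile: Blue ceramic tile with a white border line, 80 (jig x) x 70 (jig y) x 5 mm, on a sprung bed over the jig's centre, guided straight up and down. Origin: centre of its underside. Its top is 24 mm above the table when free and 19 mm, flush with the rails, when fully pressed. If fingers push it down while the block is laid in, it springs back up by itself.
- press_bed (a joint): How far the tile is pressed down, in m: 0 = up (top 5 mm above the rails), 0.005 = flush, at a hard stop. The spring pushes back with 4 N at 0 and 8 N at 0.005.
- block: The packing block: sawn off-cut of light orange-brown wood, 30 (its x) x 62 (its y) x 28 mm high (z), about 40 g, loose on the table right of the jig. Origin: centre of its underside. In the gap its 62 mm length runs along the jig's x; it then reaches 38 mm above the table, 14 mm above the raised tile.
- pen_blank: Bystander: long square stick of pale beech, 24 x 150 (its y) x 22 mm, loose. Origin: centre of its underside.
- wax_tin: Bystander: round tin with a brown lid, diameter 67, height 22 mm, loose. Origin: centre of its underside.
- gouge_small: Bystander: small carving gouge with an orange-brown wooden handle, 25 x 144 (its y) x 26 mm, loose. Origin: centre of its underside.
Not all that is in view belongs to the job. What is shaped like the block but turquoise or yellow is not meant.

How it is judged (in metres and radians):
On the way:
1. the block lies in the wide gap, let go, and the tile is up ((y of block in the frame of rail_thin between 0.0235 and 0.0325 m or y of block in the frame of rail_thin between -0.0325 and -0.0235 m) and horizontal distance between block and jig below 0.065 m and x of block in the frame of jig between -0.022 and 0.022 m and z of block in the frame of jig between 0.0075 and 0.0125 m and angle between the y axis of block and the x axis of jig, either way round below 0.12 rad and angle between block's own z axis and vertical below 0.08 rad and contact force between the fingers and block below 0.3 N and value of joint press_bed below 0.002 m), for 0.2 s.
At the end, for the whole second after the job is handed in: The block lies flat on the board in the gap beside the thin rail (within 22 mm of midway, 2.5 mm of the board), untouched and at rest, while the fingers hold the tile within 1 mm of flush with over 3 N through the last second ((y of block in the frame of rail_thin between 0.0235 and 0.0325 m or y of block in the frame of rail_thin between -0.0325 and -0.0235 m) and horizontal distance between block and jig below 0.065 m and x of block in the frame of jig between -0.022 and 0.022 m and z of block in the frame of jig between 0.0075 and 0.0125 m and angle between the y axis of block and the x axis of jig, either way round below 0.12 rad and angle between block's own z axis and vertical below 0.08 rad and contact force between the fingers and block below 0.3 N and linear speed of block below 0.02 m/s and value of joint press_bed above 0.004 m and contact force between the fingers and tile above 3 N); the arm keeps its last pose, push and grip.
It fails at once if the block is pushed against the thick rail (contact force between block and rail_thick above 3 N).
It fails at once if the pen blank is shifted by more than 3 cm (distance of pen_blank from where it was at the start of the episode above 0.03 m).
It fails at once if the wax tin is shifted by more than 3 cm (distance of wax_tin from where it was at the start of the episode above 0.03 m).
It fails at once if the gouge small is shifted by more than 3 cm (distance of gouge_small from where it was at the start of the episode above 0.03 m).
It also fails if it takes over 45 s, if anything falls off the work surface, if the arm or the gripper's body presses on something with over 40 N, if the wrist force passes 120 N, or if a joint passes its speed limit or range.

## Robot

A 6-joint arm with a two-finger parallel gripper is mounted at the origin on a cart in front of the work surface, level with it; the furniture and walls round the work are solid. World frame = base frame: x ahead of the robot, y to its left, z up, the work surface at z = 0. Lengths are in mm, angles in rad, forces in N, time in s.
With the tool pointing down it reaches from about 350 to 875 mm from the base axis. Payload 4.2 kg.
Tool frame: the origin (TCP) lies between the finger pads; the fingertips stand 25 mm ahead of it and the grasp point (between the pads) lies 6 mm ahead of it; z points along the fingers, y is the line along which they close (so a half turn about z gives the same grasp; the last joint's range is limited). The gripper opens to 85 mm and grips with 20 to 120 N. Pads are 22 mm wide; open, the fingers measure 114 mm over their backs; the gripper's body (76 mm by 85 mm) begins 54 mm behind the grasp point. The pads swing forward as they close: fully open they stand 13 mm farther back than shut.
Start: joints at [-0.874, 0.385, 0.008, 0, -1.194, -0.259], TCP at [264.98, -566.026, 256.312] pointing down, gripper open.
Joint ranges: [-3.14, 3.14], [-1.21, 2.06], [-1.07, 1.41], [-3.16, 2.05], [-2.99, -0.16], [-3.1, 3.1]. Speed limits (rad/s): [2.79, 2.79, 3.14, 3.14, 3.14, 3.14].

## Interface

Orientations are given as a unit quaternion [x, y, z, w].
In Python, from bench import arm gives the robot as it stands.
- The arm moves only by the shell command python3 -m pendant 'ROWS'. ROWS is JSON, a list of rows, each a list of 7 numbers: the shift along the tool's x, y, z in m, then the turn, a rotation vector about the tool's x, y, z in degrees, then the finger opening in m, from 0 to 0.0854. In form: [[x, y, z, wx, wy, wz, fingers], ...]. A call has 1 to 12 rows; each row shifts and turns the commanded pose from where the row before left it, along the tool's axes as they then stand; what a row does not reach is not made up. A row lasts 1/10 s, in which the tool goes at most 50 mm and 8.59 degrees, less where a joint would pass 70% of its speed; a pose out of reach is approached as far as the arm can. A call is refused whole if a number of a shift passes 0.05 or a number of a turn 8.59, either way. A call with a gripper value outside its range is refused whole. The fingers move at their own pace and stop on an object; the grip force is fixed at half the most. Time passes only in rows, so rows that do not move let the fingers close. It gives the time, the measured TCP pose, the force, the opening and the grip force at its end, in the units of the state.
- arm.read_state(): the state, without advancing time (a new reading comes with each control period).
- arm.get_image(name): name is "scene" or "top" or "wrist"; returns a dict with "image" (420x560x3 uint8, red, green, blue), "fx", "fy", "cx", "cy" (pixels), "xyz" and "rotation" of the camera in the world. Camera axes: x right, y down, z forward; pixel columns grow to the right and rows downward; lengths in mm; the calibration is good to about 2 mm. A picture is of the moment at which its call begins. There is no depth.
- arm.job_done(): hands the job in; it is judged then, once.
The state is a dict: "clock": time; "joints": joint angles; "joint_vel": joint speeds; "joint_efforts": joint torques, N m; "position": TCP position; "ee_rot": TCP orientation; "contact_force": force on the tool from outside, world axes, zero at the start; "wrist_torque": the same for the moment, N m; "gripper_width": finger opening in mm; "grasp_force": force on a finger pad.
Only numpy, scipy, OpenCV 4.12 (cv2) and the standard library are available. Lean on these libraries where they do the work, as an engineer would, in place of code of your own. Each camera call takes 0.05 s, during which the arm holds its last target. There are 200 camera calls.

## Working session

There is one attempt and no reset: what is moved stays moved. The work goes in short steps, Python scripts to look and compute and a shell command to move; the robot and the scene stay as the last step left them, time stands still between calls to the robot, and variables do not carry over. Pictures are saved under pics/ and viewed, at most 10 in all, crops included, and the job is handed in when it is done.

```bash
ls; mkdir -p pics
cat > h.py <<'E'
import numpy as np, cv2
from bench import arm
def shot(n,f):
    d=arm.get_image(n); cv2.imwrite('pics/'+f,cv2.cvtColor(d['image'],cv2.COLOR_RGB2BGR)); return d
def ray(d,uv,z):
    uv=np.atleast_2d(np.array(uv,float))
    r=np.c_[(uv[:,0]-d['cx'])/d['fx'],(uv[:,1]-d['cy'])/d['fy'],np.ones(len(uv))]
    R=np.array(d['rotation']); 
    if R.shape!=(3,3):
        from scipy.spatial.transform import Rotation; R=Rotation.from_quat(R).as_matrix()
    w=r@R.T; o=np.array(d['xyz']); return o+w*((z-o[2])/w[:,2])[:,None]
E
python3 - <<'E'
from h import *
import pickle
for n in('top','scene'):
    d=shot(n,n+'0.png'); pickle.dump(d,open(n+'0.pkl','wb')); print(n,d['xyz'],d['rotation'],d['fx'])
print(arm.read_state())
E
```

```text
pics
top [ 396.8061418   -53.6805849  1242.87726575] [ 0.71301764 -0.69790478  0.04744753 -0.04778589] 442.70772893384964
scene [-131.44484594 -760.06934728 1275.6997803 ] [ 0.87346003 -0.35874537  0.12543627 -0.30436012] 493.72221904544745
{'clock': 0.1, 'joints': array([-8.74419958e-01,  3.85528248e-01,  6.75098808e-03, -4.10245354e-04,
       -1.19397486e+00, -2.58608244e-01]), 'joint_vel': array([-5.57357535e-05, -9.50153328e-04,  2.74598856e-03,  6.42862773e-04,
        1.69880330e-03,  6.47569866e-04]), 'joint_efforts': array([-2.62028010e-06, -3.93319845e+01,  1.88930243e+01,  4.19793740e+00,
       -2.59458582e-03,  3.11268195e-06]), 'position': array([ 264.77181681, -565.63398609,  255.30074629]), 'ee_rot': array([-2.17066479e-01,  9.76156315e-01,  9.56136510e-04, -2.80063743e-04]), 'contact_force': array([-0.15149807, -0.15819048,  0.44091959]), 'wrist_torque': array([-0.0727409 , -0.02704357, -0.04049031]), 'grasp_force': 0.0, 'gripper_width': 85.70914523084089}
```

View pics/top0.png

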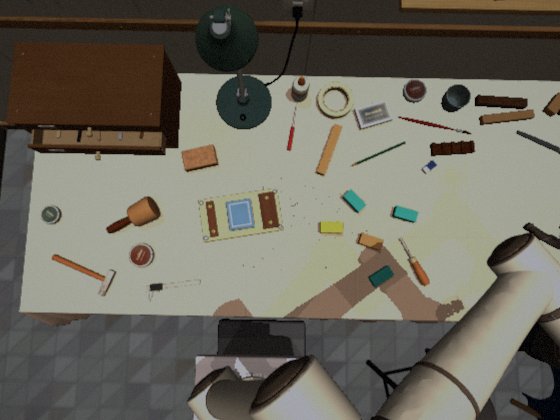

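View pics/scene0.png

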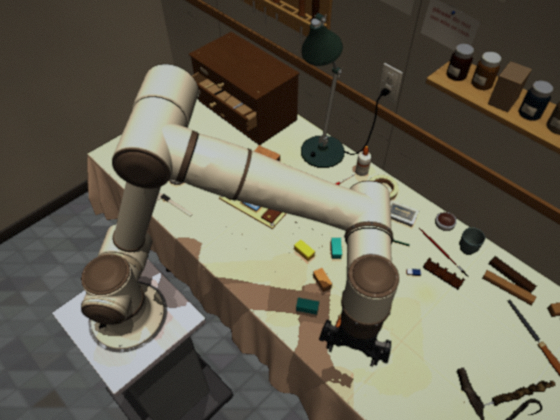

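Top view: the jig is at about (240,215), with the thin rail at (211,219) on its left (+y) and the thick rail at (268,210) on its right. Block-shaped candidates:
- orange-brown (370,241)
- turquoise (354,201), (405,214) and (381,276)
- yellow (332,228)
- a larger red-brown brick (200,157), left of the jig

Only (370,241) fits: light orange-brown, about 22x11 px (62x30 mm), right of the jig. The gouge handle is near it, at (420,272). I'll measure it and confirm in a crop.

Run:
```python
from h import *
import pickle
d=pickle.load(open('top0.pkl','rb')); im=d['image']; hsv=cv2.cvtColor(im,cv2.COLOR_RGB2HSV)
for p in [(370,241),(211,219),(268,210),(240,215),(420,272),(204,235),(340,255),(350,245)]: print(p,hsv[p[1],p[0]])
def rect(mask,box,z,name):
    m=np.zeros_like(mask); x0,y0,x1,y1=box; m[y0:y1,x0:x1]=mask[y0:y1,x0:x1]
    c=max(cv2.findContours(m,0,2)[0],key=cv2.contourArea)
    q=ray(d,c[:,0,:],z)[:,:2].astype(np.float32)
    r=cv2.minAreaRect(q); print(name,np.round(r[0],1),np.round(r[1],1),round(r[2],1)); return c
H,S,V=cv2.split(hsv)
u=lambda b:(b*255).astype(np.uint8)
cs=[rect(u((H>5)&(H<18)&(S>130)&(V>60)),(350,228,392,256),28,'block'),
rect(u((S>120)&(V<130)&((H<14)|(H>170))),(200,190,222,240),19,'thin'),
rect(u((S>120)&(V<130)&((H<14)|(H>170))),(254,188,284,232),19,'thick'),
rect(u((H>95)&(H<125)&(S>60)),(222,195,260,235),24,'tile')]
o=im.copy(); cv2.drawContours(o,cs,-1,(255,0,255),1)
a=cv2.resize(o[180:250,190:290],None,fx=5,fy=5,interpolation=0)
b=cv2.resize(im[215:285,350:430],None,fx=5,fy=5,interpolation=0)
cv2.imwrite('pics/crop1.png',cv2.cvtColor(np.hstack([a[:, :400],b[:, :400]]),cv2.COLOR_RGB2BGR))
```

```text
(370, 241) [ 17 147 160]
(211, 219) [  9 153 100]
(268, 210) [ 10 157  91]
(240, 215) [104 101 164]
(420, 272) [ 12 178 158]
(204, 235) [ 32  53 160]
(340, 255) [ 32  46 167]
(350, 245) [ 31  39 165]
block [ 465.9 -311. ] [62.5 28.8] 72.7
thin [520.5 127.9] [96.2 20.6] 9.9
thick [548.6 -29.1] [96.9 42.4] 10.0
tile [534.8  48.9] [78.3 67. ] 10.1
```

View pics/crop1.png

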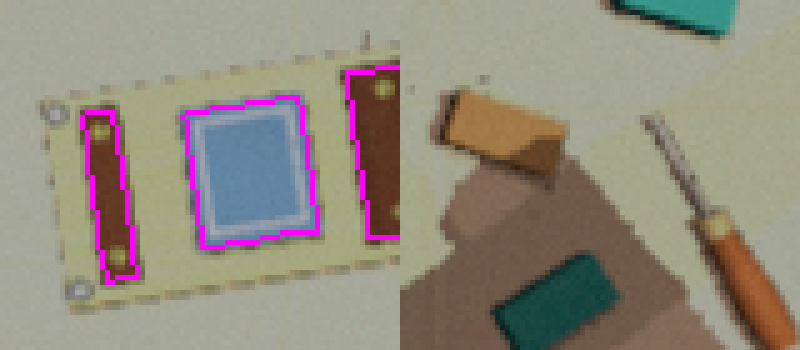

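The crop confirms the light wooden block, and the fitted sizes match: block 62x29 mm, rails 80 mm from the tile centre, jig yaw about 10.1°. I'll move above the block now.

```bash
cat >> h.py <<'E'
from scipy.spatial.transform import Rotation as Ro
def go(x,y,z,yaw):  # remaining shift in tool axes (m), tilt-correcting turn (deg); yaw = world angle of tool y
    s=arm.read_state(); R=Ro.from_quat(s['ee_rot']); t=np.radians(yaw)
    G=Ro.from_matrix(np.c_[[np.sin(t),-np.cos(t),0],[np.cos(t),np.sin(t),0],[0,0,-1]])
    print('t',round(s['clock'],2),'pos',s['position'].round(1),'shift',(R.inv().apply(np.array([x,y,z])-s['position'])/1000).round(4),'turn',np.degrees((R.inv()*G).as_rotvec()).round(2),'f',s['contact_force'].round(1),'w',round(s['gripper_width'],1),round(s['grasp_force'],1))
E
python3 -m pendant '[[-0.0363,0.0182,0.0131,0,0,0,0.0854],[-0.0363,0.0182,0.0131,0,0,0,0.0854],[-0.0363,0.0182,0.0131,0,0,0,0.0854],[-0.0363,0.0182,0.0131,0,0,0,0.0854],[-0.0363,0.0182,0.0131,0,0,0,0.0854],[-0.0363,0.0182,0.0131,0,0,0,0.0854],[-0.0363,0.0182,0.0131,0,0,0,0.0854],[-0.0363,0.0182,0.0131,0,0,0,0.0854]]'
python3 -m pendant '[[0,0,0,0,0,-7.93,0.0854],[0,0,0,0,0,-7.93,0.0854],[0,0,0,0,0,-7.93,0.0854],[0,0,0,0,0,-7.93,0.0854],[0,0,0,0,0,-7.93,0.0854],[0,0,0,0,0,-7.93,0.0854],[0,0,0,0,0,0,0.0854],[0,0,0,0,0,0,0.0854]]'
python3 - <<'E'
from h import *
go(465.9,-311,150,162.7)
d=shot('wrist','w1.png'); hsv=cv2.cvtColor(d['image'],cv2.COLOR_RGB2HSV)
m=cv2.inRange(hsv,(6,110,60),(20,255,255))
for c in sorted(cv2.findContours(m,0,2)[0],key=cv2.contourArea)[-3:]:
    print(cv2.contourArea(c),cv2.boundingRect(c),cv2.minAreaRect(ray(d,c[:,0,:],28)[:,:2].astype(np.float32)))
E
```

```text
clock: 0.9
position: [466.8, -309.5, 150.8]
ee_rot: [-0.217, 0.976, 0.0, -0.0]
contact_force: [0.1, -0.8, -0.7]
gripper_width: 85.6
grasp_force: 0.0
clock: 1.7
position: [466.1, -311.0, 151.2]
ee_rot: [-0.591, 0.806, 0.0, -0.0]
contact_force: [-0.6, -0.6, -0.5]
gripper_width: 85.5
grasp_force: 0.0Traceback (most recent call last):
  File "<stdin>", line 2, in <module>
  File "h.py", line 15, in go
    G=Ro.from_matrix(np.c_[[np.sin(t),-np.cos(t),0],[np.cos(t),np.sin(t),0],[0,0,-1]])
  File "scipy/spatial/transform/_rotation.pyx", line 1143, in scipy.spatial.transform._rotation.Rotation.from_matrix
ValueError: Non-positive determinant (left-handed or null coordinate frame) in rotation matrix 0: [[ 0.29737487 -0.9547608   0.        ]
 [ 0.9547608   0.29737487  0.        ]
 [ 0.          0.         -1.        ]].
```

```bash
sed -i 's/\[np.sin(t),-np.cos(t),0\]/[-np.sin(t),np.cos(t),0]/' h.py
python3 - <<'E'
from h import *
go(465.9,-311,150,162.7)
d=shot('wrist','w1.png'); hsv=cv2.cvtColor(d['image'],cv2.COLOR_RGB2HSV)
m=cv2.inRange(hsv,(6,110,60),(20,255,255))
for c in sorted(cv2.findContours(m,0,2)[0],key=cv2.contourArea)[-3:]:
    print(cv2.contourArea(c),cv2.boundingRect(c),cv2.minAreaRect(ray(d,c[:,0,:],28)[:,:2].astype(np.float32)))
E
```

```text
t 1.7 pos [ 466.1 -311.   151.2] shift [0.0001 0.0002 0.0012] turn [ 0.03  0.01 -0.21] f [-0.6 -0.6 -0.5] w 85.5 0.0
81.0 (29, 317, 21, 15) ((664.7932739257812, -279.5246887207031), (6.001399517059326, 15.696622848510742), 30.083213806152344)
124.5 (288, 0, 29, 19) ((417.0082702636719, -423.9647521972656), (17.180301666259766, 6.160588264465332), 9.067363739013672)
3872.5 (255, 157, 46, 93) ((467.2088623046875, -315.090087890625), (64.71775817871094, 29.60207748413086), 71.99575805664062)
```

View pics/w1.png

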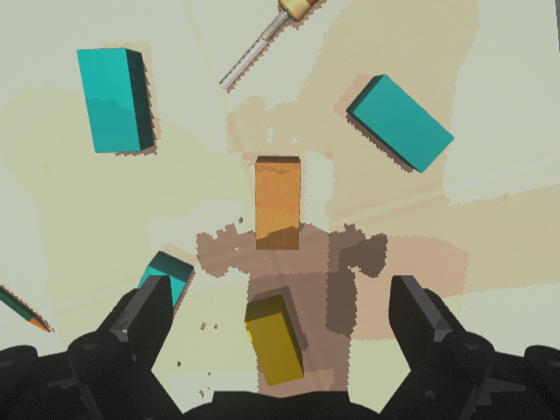

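Wrist view: the block is at (278,203), aligned with the tool axes, between turquoise blocks at (115,100) and (400,122) and a yellow one at (273,340), all clear of the fingers. It agrees with the top view to 2-4 mm. I'll descend to TCP z 40 and close.

```bash
python3 -m pendant '[[0.002,-0.001,0.03,0,0,0,0.0854],[0,0,0.03,0,0,0,0.0854],[0,0,0.03,0,0,0,0.0854],[0,0,0.021,0,0,0,0.0854],[0,0,0,0,0,0,0.0854],[0,0,0,0,0,0,0.02],[0,0,0,0,0,0,0.02],[0,0,0,0,0,0,0.02],[0,0,0,0,0,0,0.02],[0,0,0,0,0,0,0.02],[0,0,0,0,0,0,0.02]]'
python3 -m pendant '[[0,0,-0.03,0,0,0,0.02],[0,0,-0.03,0,0,0,0.02],[0,0,-0.03,0,0,0,0.02],[0,0,-0.03,0,0,0,0.02],[0,0,-0.03,0,0,0,0.02],[0,0,0,0,0,0,0.02]]'
python3 -c "
from h import *
go(525.5,100.3,190,100.1)"
```

```text
clock: 2.85
position: [467.6, -313.6, 42.1]
ee_rot: [-0.593, 0.805, -0.001, 0.001]
contact_force: [-0.4, 1.2, 6.8]
gripper_width: 28.4
grasp_force: 59.9
clock: 3.45
position: [468.8, -314.3, 195.4]
ee_rot: [-0.593, 0.805, -0.004, 0.002]
contact_force: [0.7, -1.1, 0.3]
gripper_width: 28.1
grasp_force: 59.3
t 3.45 pos [ 468.8 -314.3  195.4] shift [-0.4127  0.0692  0.0042] turn [-0.55  0.24 62.6 ] f [ 0.7 -1.1  0.3] w 28.1 59.3
```

Grasped (28 mm, 60 N). I'll carry it high, stopping beyond the gap so the wrist camera sees the jig.

```bash
python3 -m pendant '[[-0.0479,0.0008,0,0,0,0,0.02],[-0.0479,0.0008,0,0,0,0,0.02],[-0.0479,0.0008,0,0,0,0,0.02],[-0.0479,0.0008,0,0,0,0,0.02],[-0.0479,0.0008,0,0,0,0,0.02],[-0.0479,0.0008,0,0,0,0,0.02],[-0.0479,0.0008,0,0,0,0,0.02],[-0.0479,0.0008,0,0,0,0,0.02],[-0.0479,0.0008,0,0,0,0,0.02],[0,0,0,0,0,0,0.02]]'
python3 -m pendant '[[0,0,0,0,0,7.83,0.02],[0,0,0,0,0,7.83,0.02],[0,0,0,0,0,7.83,0.02],[0,0,0,0,0,7.83,0.02],[0,0,0,0,0,7.83,0.02],[0,0,0,0,0,7.83,0.02],[0,0,0,0,0,7.83,0.02],[0,0,0,0,0,7.83,0.02],[0,0,0,0,0,0,0.02],[0,0,0,0,0,0,0.02],[0,0,0,0,0,0,0.02],[0,0,0,0,0,0,0.02]]'
python3 - <<'E'
from h import *
import pickle
go(525.5,100.3,190,100.1)
d=shot('wrist','w2.png'); pickle.dump(d,open('w2.pkl','wb'));H,S,V=cv2.split(cv2.cvtColor(d['image'],cv2.COLOR_RGB2HSV))
for z,m in((24,(H>95)&(H<125)&(S>60)),(19,(S>110)&(V<130)&((H<14)|(H>170)))):
  for c in sorted(cv2.findContours((m*255).astype(np.uint8),0,2)[0],key=cv2.contourArea)[-3:]:
    print(z,cv2.contourArea(c),cv2.boundingRect(c),*[np.round(a,1) for a in cv2.minAreaRect(ray(d,c[:,0,:],z)[:,:2].astype(np.float32))])
E
```

```text
clock: 4.45
position: [589.3, 105.3, 189.4]
ee_rot: [-0.595, 0.804, 0.0, 0.0]
contact_force: [-0.4, 0.2, -0.3]
gripper_width: 28.3
grasp_force: 59.3
clock: 5.65
position: [588.1, 100.3, 190.4]
ee_rot: [-0.088, 0.996, -0.0, -0.0]
contact_force: [-0.3, 0.6, -1.4]
gripper_width: 28.1
grasp_force: 59.3
t 5.65 pos [588.1 100.3 190.4] shift [0.0616 0.0109 0.0004] turn [ 0.   -0.01 -0.02] f [-0.3  0.6 -1.4] w 28.1 59.3
24 0.0 (430, 380, 1, 1) [740.7 268.6] [0. 0.] 0.0
24 0.0 (381, 378, 1, 1) [746.4 223.1] [0. 0.] 0.0
24 10096.5 (175, 58, 98, 110) [536.1  49.7] [78.2 69.1] 10.1
19 347.5 (532, 372, 28, 35) [736.3 383.8] [45.5 25.1] 22.6
19 418.5 (317, 44, 29, 135) [522.2 127.9] [97.7 21.1] 10.2
19 2138.5 (83, 44, 72, 135) [550.  -28.4] [97.7 42.9] 10.1
```

View pics/w2.png

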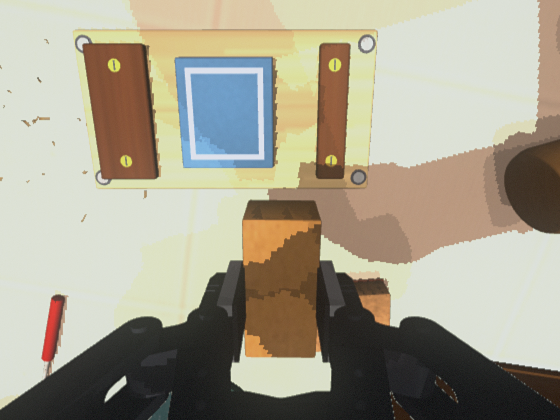

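Wrist view: jig in full, tile (225,112), thin rail (332,110), block held straight at (282,280). Wrist and top measurements agree to about 1.5 mm, giving the gap middle at (527,100.6) and yaw 10.1°. I'll hover over it, low but above the tile.

```bash
python3 -m pendant '[[0.03,0.0055,0.01,0,0,0,0.02],[0.03,0.0055,0.01,0,0,0,0.02],[0,0,0.03,0,0,0,0.02],[0,0,0.03,0,0,0,0.02],[0,0,0.03,0,0,0,0.02],[0,0,0,0,0,0,0.02],[0,0,0,0,0,0,0.02],[0,0,0,0,0,0,0.02]]'
python3 -c "
from h import *
go(527,100.6,53,100.1)"
```

```text
clock: 6.5
position: [528.5, 101.3, 82.2]
ee_rot: [-0.088, 0.996, 0.0, 0.002]
contact_force: [1.1, -0.0, 0.1]
gripper_width: 28.0
grasp_force: 59.3
t 6.5 pos [528.5 101.3  82.2] shift [ 0.0017 -0.0004  0.0292] turn [ 0.03  0.19 -0.04] f [ 1.1 -0.   0.1] w 28.0 59.3
```

```bash
python3 -m pendant '[[0.0015,-0.0005,0.005,0,0,0,0.02],[0,0,0.005,0,0,0,0.02],[0,0,0.005,0,0,0,0.02],[0,0,0.005,0,0,0,0.02],[0,0,0.003,0,0,0,0.02],[0,0,0,0,0,0,0.02],[0,0,0,0,0,0,0.02]]'
python3 -c "
from h import *
go(527,100.6,53,100.1)
shot('top','t2.png')"
python3 - <<'E'
import cv2
cv2.imwrite('pics/t2c.png',cv2.resize(cv2.imread('pics/t2.png')[150:280,170:310],None,fx=4,fy=4))
E
```

```text
clock: 7.2
position: [525.9, 100.1, 57.4]
ee_rot: [-0.087, 0.996, -0.0, -0.0]
contact_force: [0.9, -0.5, -1.1]
gripper_width: 28.3
grasp_force: 59.3
t 7.2 pos [525.9 100.1  57.4] shift [-0.0012  0.0003  0.0044] turn [-0.01 -0.01 -0.07] f [ 0.9 -0.5 -1.1] w 28.3 59.3
```

There is no contact force and the block's underside is already below the rail top. I'll lower it to the board.

```bash
python3 -m pendant '[[0,0,0.002,0,0,0,0.02],[0,0,0.002,0,0,0,0.02],[0,0,0.001,0,0,0,0.02],[0,0,0,0,0,0,0.02],[0,0,0,0,0,0,0.02]]'
python3 -c "
from h import *
go(527,100.6,52,100.1)"
```

```text
clock: 7.75
position: [525.8, 100.1, 52.5]
ee_rot: [-0.087, 0.996, -0.0, 0.0]
contact_force: [0.4, 0.4, 0.3]
gripper_width: 28.4
grasp_force: 59.3
t 7.75 pos [525.8 100.1  52.5] shift [-0.0012  0.0003  0.0005] turn [-0.    0.   -0.07] f [0.4 0.4 0.3] w 28.4 59.3
```

```bash
python3 -m pendant '[[0,0,0.001,0,0,0,0.02],[0,0,0,0,0,0,0.02],[0,0,0,0,0,0,0.02]]'; python3 -m pendant '[[0,0,0.001,0,0,0,0.02],[0,0,0,0,0,0,0.02],[0,0,0,0,0,0,0.02]]'
```

```text
clock: 8.05
position: [526.0, 100.1, 52.0]
ee_rot: [-0.087, 0.996, 0.0, 0.0]
contact_force: [-0.6, 0.2, 4.9]
gripper_width: 28.2
grasp_force: 59.8
clock: 8.35
position: [526.0, 100.2, 52.0]
ee_rot: [-0.088, 0.996, -0.0, 0.0]
contact_force: [-3.3, 1.0, 11.7]
gripper_width: 28.3
grasp_force: 60.7
```

Seated: 12 N at TCP z 52, 10 mm above the pick height, as expected. I'll release, wait and back off.

```bash
python3 -m pendant '[[0,0,-0.002,0,0,0,0.02],[0,0,0,0,0,0,0.055],[0,0,0,0,0,0,0.055],[0,0,0,0,0,0,0.055],[0,0,0,0,0,0,0.055],[0,0,-0.01,0,0,0,0.055],[0,0,-0.02,0,0,0,0.055],[0,0,-0.03,0,0,0,0.055],[0,0,-0.04,0,0,0,0.055],[0,0,-0.04,0,0,0,0.055],[0,0,0,0,0,0,0.055],[0,0,0,0,0,0,0.055]]'
python3 - <<'E'
from h import *
go(536,49.5,100,100.1)
d=shot('wrist','w3.png');H,S,V=cv2.split(cv2.cvtColor(d['image'],cv2.COLOR_RGB2HSV))
for z,m in((38,(H>5)&(H<20)&(S>110)&(V>135)),(24,(H>95)&(H<125)&(S>60)),(19,(S>110)&(V<130)&((H<14)|(H>170)))):
  for c in sorted(cv2.findContours((m*255).astype(np.uint8),0,2)[0],key=cv2.contourArea)[-3:]:
    print(z,cv2.contourArea(c),cv2.boundingRect(c),*[np.round(a,1) for a in cv2.minAreaRect(ray(d,c[:,0,:],z)[:,:2].astype(np.float32))])
E
```

```text
clock: 9.55
position: [526.1, 100.3, 194.2]
ee_rot: [-0.087, 0.996, 0.001, 0.002]
contact_force: [-0.4, -1.0, -0.3]
gripper_width: 55.1
grasp_force: 0.0
t 9.55 pos [526.1 100.3 194.2] shift [-0.0006 -0.0518  0.0941] turn [ 0.08  0.18 -0.09] f [-0.4 -1.  -0.3] w 55.1 0.0
38 1417.5 (261, 156, 41, 44) [512.2  98.2] [33.  29.7] 9.1
38 1514.0 (521, 244, 39, 59) [552.6 321.5] [50.7 29.6] 27.3
38 3344.5 (272, 351, 92, 48) [685.7 162.9] [51.7 80. ] 13.7
24 0.0 (437, 377, 1, 1) [678.6 277.1] [0. 0.] 0.0
24 0.0 (479, 374, 2, 2) [668.9 315.7] [1.6 0. ] -125.6
24 8161.0 (168, 142, 93, 97) [535.5  49.7] [79.1 69.2] 10.2
19 199.0 (418, 407, 29, 13) [725.6 288.5] [15.1 29.1] 9.9
19 2747.5 (302, 129, 28, 117) [521.2 128. ] [96.8 21. ] 10.2
19 5975.5 (84, 129, 67, 118) [549.2 -28.7] [97.6 42.5] 10.1
```

View pics/w3.png

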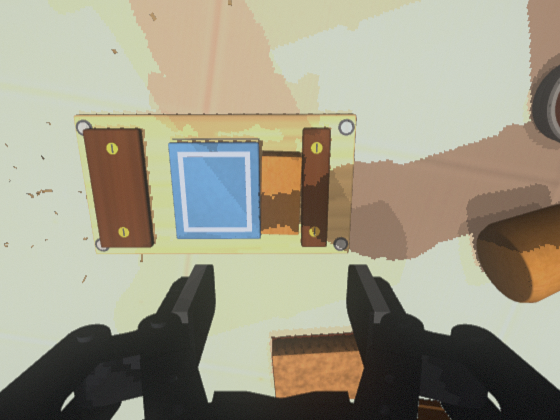

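The block (281,194) lies flat in the gap between tile and thin rail, near midway and about 52 mm from the tile centre. It is free, and the tile is up. I'll shut the fingers and move over the tile, slightly to the far side from the block.

```bash
python3 -m pendant '[[0,-0.03,0,0,0,0,0],[0,-0.03,0,0,0,0,0],[0,0,0.04,0,0,0,0],[0,0,0.04,0,0,0,0],[0,0,0.03,0,0,0,0],[0,0,0.02,0,0,0,0],[0,0,0,0,0,0,0],[0,0,0,0,0,0,0],[0,0,0,0,0,0,0]]'
python3 -c "
from h import *
go(537,41.7,52,100.1)"
```

```text
clock: 10.5
position: [536.9, 41.2, 63.4]
ee_rot: [-0.088, 0.996, 0.0, 0.001]
contact_force: [0.1, -0.5, -0.3]
gripper_width: 0.1
grasp_force: 0.0
t 10.5 pos [536.9  41.2  63.4] shift [-0.0001  0.0005  0.0114] turn [ 0.01  0.1  -0.05] f [ 0.1 -0.5 -0.3] w 0.1 0.0
```

```bash
python3 -m pendant '[[0,0,0.005,0,0,0,0],[0,0,0.005,0,0,0,0],[0,0,0.003,0,0,0,0],[0,0,0.002,0,0,0,0],[0,0,0,0,0,0,0],[0,0,0,0,0,0,0]]'; python3 -m pendant '[[0,0,0.002,0,0,0,0],[0,0,0.001,0,0,0,0],[0,0,0,0,0,0,0],[0,0,0,0,0,0,0]]'
```

```text
clock: 11.1
position: [536.2, 41.0, 47.8]
ee_rot: [-0.087, 0.996, -0.0, -0.0]
contact_force: [-0.9, 0.0, 4.1]
gripper_width: 0.1
grasp_force: 1.9
clock: 11.5
position: [536.2, 41.0, 44.8]
ee_rot: [-0.087, 0.996, -0.0, -0.0]
contact_force: [-2.6, -0.4, 6.4]
gripper_width: 0.1
grasp_force: 3.1
```

```bash
python3 -m pendant '[[0,0,0.001,0,0,0,0],[0,0,0.001,0,0,0,0],[0,0,0.001,0,0,0,0],[0,0,0,0,0,0,0],[0,0,0,0,0,0,0]]'
python3 -m pendant '[[0,0,0.001,0,0,0,0],[0,0,0,0,0,0,0],[0,0,0,0,0,0,0],[0,0,0,0,0,0,0]]'
python3 - <<'E'
from h import *
d=shot('wrist','w4.png');go(537,41.7,44,100.1)
E
```

```text
clock: 12.0
position: [536.2, 41.0, 43.9]
ee_rot: [-0.088, 0.996, -0.0, 0.0]
contact_force: [-7.1, 1.1, 20.6]
gripper_width: -0.0
grasp_force: 10.1
clock: 12.4
position: [536.2, 40.9, 43.9]
ee_rot: [-0.088, 0.996, -0.0, 0.0]
contact_force: [-8.9, 0.6, 26.0]
gripper_width: 0.1
grasp_force: 13.2
t 12.45 pos [536.3  41.   43.9] shift [-0.0009  0.0006 -0.0001] turn [-0.04  0.03  0.  ] f [-9.3  1.1 25.7] w 0.1 13.2
```

View pics/w4.png

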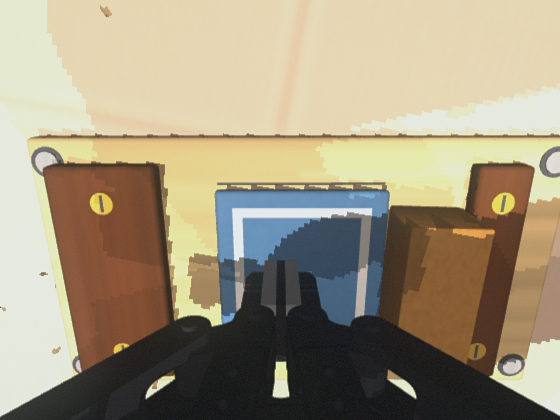

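The tile is at its hard stop: fingertips at z ≈ 19 mm, 26 N. The block at (440,280) lies flat in its gap, clear of the fingers. I'm handing the job in.

```bash
python3 -c "
from bench import arm
print(arm.job_done())"
```

```text
the job is handed in; nothing more can be done
None
```

I laid the block flat in the gap beside the thin rail and let go of it, and handed the job in with the fingers holding the tile flush (about 26 N); no verdict came back.

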